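# Click the projector's picture wheel round to the star

### The job

Set the light projector on the cart to its star picture: with a fingertip, push the black tab that stands up from its picture wheel round, click by click, until the tab points at the star, then move clear. Only push the tab, do not pull the wheel up off its seat, and leave the things standing around the projector where they are.

Things in the scene. Friction and masses are not known exactly. Their poses are not given: they have to be found in the camera images.
- projector: White box-shaped light projector, 270 x 270 mm and 100 mm tall, bolted to the cart. Origin: centre of its underside; z up. The picture wheel on its flat top turns about the vertical through the origin. Six picture discs ring the wheel, centred 108 mm from that axis: 45, 90 and 135 degrees to either side of the wheel's rest position, which is at the projector's -x. A lens sticks out 22 mm at +x.
- wheel (a joint): Angle of the picture wheel, rad: 0 = tab at rest position (every start), positive = anticlockwise from above, stops at +-2.55. Aluminium disc 124 mm across, upper face 108 mm above the cart. A sprung detent clicks every 45 degrees (0.785 rad): crossing a hump takes about 4 N on the tab; past halfway it springs ahead into the next click.
- tab: Black upright tab fixed near the wheel's rim, the only thing standing above the wheel: 42 mm long along the wheel's radius (local x; -x points outward to the picture), 12 mm thick, 28 mm high. Origin: centre of its underside, 61 mm from the wheel axis, 108 mm above the cart; it spans 40 to 82 mm from the axis, top 136 mm above the cart.
- pointer (a point): Point straight ahead of the tab, 108 mm from the wheel's axis: the spot that the tab points at. It lies over the middle of a picture disc when the wheel rests in that click.
- star: White picture disc with a black five-pointed star, 40 mm across, 5 mm high, fixed on the projector's top. Origin: centre of its underside. It lies at 90 or 135 degrees on either side of the rest position; moon, three-stripe and fish discs share the other three such places in any order, a ball and two bubbles are always at 45 degrees.
- wheel_lift (a joint): Height in m by which the wheel has been pulled up on its spindle; 0 = seated, at most 0.03. Its weight of 7 N holds it down.
- button_box: White box 130 x 130 x 57 mm with four square grey buttons, loose, left of the projector (its +y side), to be left alone. Origin: centre of its underside.
- sanitiser: Small round bottle, 54 mm across, 100 mm tall, loose, at the projector's -y side, to be left alone. Origin: centre of its underside.
- tape: Roll of tape lying flat, 70 mm across, 25 mm high, loose, at the projector's -y side, to be left alone. Origin: centre of its underside.

How it is judged:
By the outcome, as a careful person would: the job done as asked, in the order asked, and still so for the second after the job is handed in, with the robot touching nothing.
It also fails if it takes over 48 s, if anything falls off the work surface, if the arm or the gripper's body presses on something with over 40 N, if the wrist force passes 120 N, or if a joint passes its speed limit or range.

### The arm

A 6-joint arm with a two-finger parallel gripper is mounted at the origin on the work surface. World frame = base frame: x ahead of the robot, y to its left, z up, the work surface at z = 0. Lengths are in m, angles in rad, forces in N, time in s.
With the tool pointing down it reaches from about 0.275 to 0.825 m from the base axis. Payload 4.9 kg.
Tool frame: the origin (TCP) lies midway between the tips of the shut fingers; the grasp point (between the pads) lies 19 mm behind it; z points along the fingers, y is the line along which they close (so a half turn about z gives the same grasp; the last joint's range is limited). The gripper opens to 85 mm and grips with 20 to 120 N. Pads are 22 mm wide; open, the fingers measure 114 mm over their backs; the gripper's body (76 mm by 85 mm) begins 54 mm behind the grasp point. The pads swing forward as they close: fully open they stand 13 mm farther back than shut.
Start: joints at [-1.311, 0.326, -0.193, 1.052, 0, 1.437], TCP at [0.211, -0.508, 0.231] pointing down, gripper open.
Joint ranges: [-2.65, 2.65], [-0.97, 1.79], [-1.3, 1.35], [-1.93, 2.1], [-1.47, 1.37], [-3.14, 3.14]. Speed limits (rad/s): [2.57, 2.57, 3.14, 3.14, 3.14, 3.14].

### API

Orientations are given as [roll, pitch, yaw] about the fixed x, y, z axes, in that order (R = Rz(yaw) Ry(pitch) Rx(roll)).
In Python, from bench import * gives the robot as it stands.
- The arm moves only by the tool play_rows, never from a script. Its argument "rows" is a list of rows, each a list of 6 numbers: the shift along the tool's x, y, z scaled (see below), then the turn, a rotation vector about the tool's x, y, z scaled (see below). In form: [[dx, dy, dz, wx, wy, wz], ...]. A call has 1 to 8 rows; each row shifts and turns the commanded pose from where the row before left it, along the tool's axes as they then stand; what a row does not reach is not made up. The controller multiplies each number of a shift by 20 mm and each number of a turn by 0.12 rad. A row lasts 1/12 s, in which the tool goes at most 41.7 mm and 7.16 degrees, less where a joint would pass 70% of its speed; a pose out of reach is approached as far as the arm can. A call with a number of a shift or a turn outside -1 to 1 is refused whole. A call with a gripper value outside its range is refused whole. "grip" is the opening, from -1 (shut) to 1 (fully open), so that 0 is half open, set as the call begins (left out, the last holds). The fingers move at their own pace and stop on an object; the grip force is fixed at half the most. Time passes only in rows, so rows that do not move let the fingers close. It gives the time, the measured TCP pose, the force, the opening and the grip force at its end, in the units of the state.
- sense(): the state, without advancing time (a new reading comes with each control period).
- snapshot(name): name is "scene" or "side" or "wrist"; returns the picture (480x640x3 uint8, red, green, blue); there is no depth.
- get_calibration(name): a dict with "intrinsics" (3x3 intrinsics, pixels), "distortion" ([k1, k2, p1, p2, k3] as OpenCV has them; the pictures are not rectified), "R" (3x3) and "t" (3): a world point X has camera coordinates R X + t. Camera axes: x right, y down, z forward; pixel columns grow to the right and rows downward; lengths in m; the calibration is good to about 2 mm. A picture is of the moment at which its call begins: read the wrist's pose just before it. get_calibration takes no time and is no camera call; for the wrist camera it gives the pose at the moment of the call.
- job_done(): hands the job in; it is judged then, once.
Trained networks look in the newest picture that a camera, given by its name, has taken for a name from the list of things; names that differ only in an ending like _2 or _b are one class to them, and where a whole thing is asked for, a point or a joint stands for the part that bears it (a point fixed in the world has none). Each returns a list of dicts, best first, with "conf" (0 to 1); they miss things now and then, are a little off and sometimes report something else, mostly with a low value. They report only what shows in the picture. A call takes as long as a camera call.
- boxes_of(camera, query): "extent" ([left, top, right, bottom] in pixels, round what is visible of it).
- masks_of(camera, query): "mask" (480x640 bool, what is visible of it) and "extent" ([left, top, right, bottom] in pixels, round what is visible of it).
The state is a dict: "time": time; "joint_pos": joint angles; "qd": joint speeds; "effort": joint torques, N m; "tool_pos": TCP position; "tool_rot": TCP orientation; "wrist_force": force on the tool from outside, world axes, zero at the start; "wrist_torque": the same for the moment, N m; "opening": opening from 0.0 (shut) to 1.0 (fully open); "finger_force": force on a finger pad.
Only numpy, scipy, OpenCV 4.12 (cv2) and the standard library are available. Lean on these libraries where they do the work, as an engineer would, in place of code of your own. Each camera call takes 0.05 s, during which the arm holds its last target. There are 200 camera calls.

## Working session

There is one attempt and no reset: what is moved stays moved. The work goes in short steps, Python scripts to look and compute and a tool call to move; the robot and the scene stay as the last step left them, time stands still between calls to the robot, and variables do not carry over. Pictures are saved under pics/ and viewed, at most 10 in all, crops included, and the job is handed in when it is done.

Besides the shell and the picture viewer there is one more tool, called after "Emit:" as name([rows], argument=value, ...), one row to a line, values as JSON. play_rows: Moves the arm, as the interface text tells. Shifts and turns lie within -1 to 1; 1 stands for 20 mm of shift or 0.12 rad of turn. Its arguments: {"type":"object","properties":{"rows":{"type":"array","items":{"type":"array","items":{"type":"number"}}},"grip":{"type":"number"}},"required":["rows"]}

```bash
mkdir -p pics
python3 - <<'E'
from bench import *
import cv2,numpy as np
s=sense();print(s['time'],s['tool_pos'],s['tool_rot'],s['opening'])
for c in ['scene','side']:
    im=snapshot(c);cv2.imwrite(f'pics/{c}0.png',im[:,:,::-1])
    k=get_calibration(c);print(c,np.round(k['intrinsics'],1).tolist(),k['distortion'],np.round(k['R'],4).tolist(),k['t'])
    for q in ['projector','wheel','tab','star','button_box','sanitiser','tape']:
        print(q,[(np.round(b['extent']).tolist(),round(b['conf'],2)) for b in boxes_of(c,q)[:3]])
E
```

```text
0.0 [ 0.21088771 -0.50732661  0.23049283] [-3.13984326e+00 -2.02032835e-04  3.93816605e-01] 0.9995574888676997
scene [[485.3, 0.0, 317.0], [0.0, 485.3, 241.0], [0.0, 0.0, 1.0]] [-0.00011156  0.          0.          0.          0.        ] [[-0.6638, 0.7479, -0.0001], [0.4365, 0.3873, -0.8121], [-0.6074, -0.5391, -0.5835]] [ 0.35109057 -0.19785881  1.34469837]
projector [([180.0, 176.0, 368.0, 320.0], 0.91)]
wheel [([247.0, 186.0, 312.0, 236.0], 0.9)]
tab [([290.0, 188.0, 302.0, 208.0], 0.47)]
star [([227.0, 200.0, 244.0, 209.0], 0.56)]
button_box [([359.0, 252.0, 452.0, 331.0], 0.68), ([181.0, 176.0, 370.0, 318.0], 0.43)]
sanitiser [([204.0, 174.0, 226.0, 215.0], 0.91)]
tape [([167.0, 225.0, 190.0, 251.0], 0.67)]
side [[528.8, 0.0, 318.3], [0.0, 528.8, 240.8], [0.0, 0.0, 1.0]] [-0.01759096  0.          0.          0.          0.        ] [[0.8444, -0.5356, -0.0037], [-0.3864, -0.6044, -0.6967], [0.371, 0.5897, -0.7174]] [-0.48056426  0.31804008  0.70593717]
projector [([225.0, 197.0, 470.0, 414.0], 0.95), ([306.0, 246.0, 386.0, 308.0], 0.23)]
wheel [([305.0, 246.0, 385.0, 308.0], 0.63)]
tab [([304.0, 271.0, 330.0, 304.0], 0.62)]
star [([383.0, 305.0, 412.0, 330.0], 0.97)]
button_box [([189.0, 191.0, 281.0, 269.0], 0.6)]
sanitiser [([409.0, 387.0, 449.0, 447.0], 0.65)]
tape []
```

View pics/scene0.png

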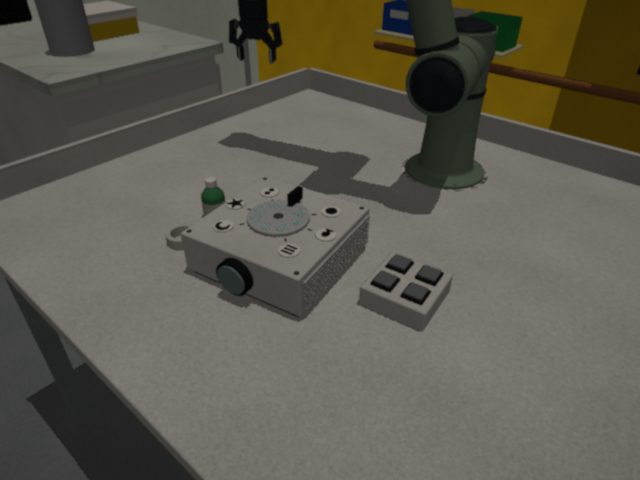

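View pics/side0.png

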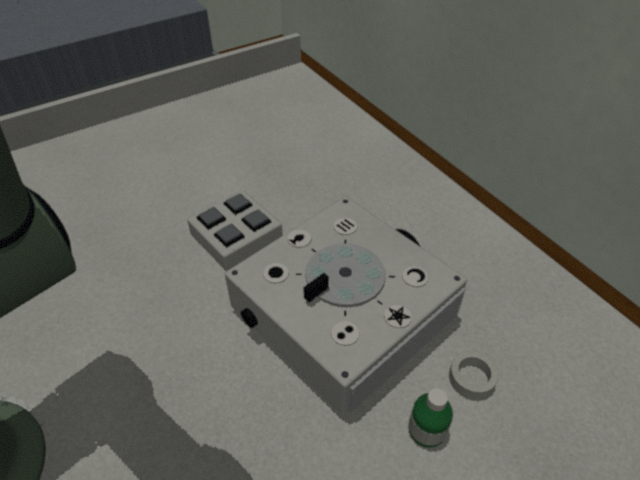

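The side view shows the tab at (316,287). The star at (398,316) is two clicks anticlockwise, past the bubbles at (345,333), so the target is +1.571 rad. Next I fit the projector pose from the discs.

```bash
cat > h.py <<'E'
import numpy as np,cv2
from bench import *
from scipy.optimize import least_squares
def proj(k,P):
    return cv2.projectPoints(np.array(P,float).reshape(-1,3),cv2.Rodrigues(np.array(k['R']))[0],np.array(k['t'],float),np.array(k['intrinsics']),np.array(k['distortion'],float))[0].reshape(-1,2)
# angle from rest, anticlockwise: bubbles 45, star 90, moon 135, stripes -135, fish -90, ball -45
ANG=np.radians([45,90,135,-135,-90,-45])+np.pi
E
python3 - <<'E'
from h import *
px={'side':[(345,333),(398,316),(415,275),(345,226),(299,238),(276,272)],'scene':[(270,191),(235,203),(224,226),(289,250),(325,234),(331,211)]}
K={c:get_calibration(c) for c in px}
def f(p,cs):
    P=np.c_[p[0]+.108*np.cos(ANG+p[2]),p[1]+.108*np.sin(ANG+p[2]),np.full(6,.105)]
    return np.concatenate([(proj(K[c],P)-px[c]).ravel() for c in cs])
for cs in (['side'],['scene'],['side','scene']):
    r=least_squares(f,[.5,-.1,0],args=(cs,),loss='soft_l1');print(cs,r.x.round(4),np.abs(r.fun).max().round(1))
c=r.x
for a in (0,22.5,45,67.5,90):
    t=np.pi+c[2]+np.radians(a); print(a,'tab',(c[:2]+.061*np.array([np.cos(t),np.sin(t)])).round(3))
E
```

```text
['side'] [ 0.5845 -0.0536  0.1843] 0.9
['scene'] [ 0.5882 -0.0489  0.1806] 1.2
['side', 'scene'] [ 0.5852 -0.0525  0.1832] 2.0
0 tab [ 0.525 -0.064]
22.5 tab [ 0.534 -0.086]
45 tab [ 0.551 -0.103]
67.5 tab [ 0.572 -0.112]
90 tab [ 0.596 -0.113]
```

Emit:
play_rows([
  [0.97,-0.685,0,0,0,0],
  [0.97,-0.685,0,0,0,0],
  [0.97,-0.685,0,0,0,0],
  [0.97,-0.685,0,0,0,0],
  [0.97,-0.685,0,0,0,0],
  [0.97,-0.685,0,0,0,0],
  [0.97,-0.685,0,0,0,0],
  [0.97,-0.685,0,0,0,0],
], grip=-1)

```text
time: 1.47
tool_pos: [0.3128, -0.3462, 0.2314]
tool_rot: [3.141, -0.0, 0.394]
wrist_force: [0.3, 0.5, 0.9]
opening: -0.005
finger_force: 0.0
```

Emit:
play_rows([
  [0.97,-0.685,0,0,0,0],
  [0.97,-0.685,0,0,0,0],
  [0.97,-0.685,0,0,0,0],
  [0.97,-0.685,0,0,0,0],
  [0.97,-0.685,0,0,0,0],
  [0.97,-0.685,0,0,0,0],
  [0.97,-0.685,0,0,0,0],
  [0.97,-0.685,0,0,0,0],
])

```text
time: 2.13
tool_pos: [0.4141, -0.1854, 0.2314]
tool_rot: [3.141, -0.0, 0.394]
wrist_force: [0.2, -0.6, -0.5]
opening: -0.002
finger_force: 0.0
```

Emit:
play_rows([
  [0.97,-0.685,0,0,0,0],
  [0.97,-0.685,0,0,0,0],
  [0.97,-0.685,0,0,0,0],
  [0.97,-0.685,0,0,0,0],
  [0.97,-0.685,0,0,0,0],
  [0.97,-0.685,0,0,0,0],
  [0.97,-0.685,0,0,0,0],
  [0,0,0,0,0,0.95],
])

```text
time: 2.8
tool_pos: [0.504, -0.0429, 0.2314]
tool_rot: [-3.141, -0.002, 0.282]
wrist_force: [0.2, -0.2, -0.3]
opening: -0.001
finger_force: 0.0
```

Emit:
play_rows([
  [0.75,-0.85,0,0,0,0],
  [0,0,0.9,0,0,0],
  [0,0,0.9,0,0,0],
  [0,0,0.9,0,0,0],
  [0,0,0.7,0,0,0],
  [0,0,0,0,0,0],
])

```text
time: 3.3
tool_pos: [0.5099, -0.0248, 0.1606]
tool_rot: [-3.139, 0.004, 0.28]
wrist_force: [-0.4, -0.3, -0.4]
opening: -0.001
finger_force: 0.0
```

Run:
```python
from h import *
s=sense();print(s['tool_pos'],s['tool_rot'],s['joint_pos'])
a=snapshot('side');b=snapshot('wrist')
v=np.hstack([cv2.resize(a[180:380,200:460],(400,308)),cv2.resize(b,(400,308))])
cv2.imwrite('pics/c1.png',v[:,:,::-1])
```

```text
[ 0.50988502 -0.0247862   0.16063988] [-3.13936965  0.00437899  0.27992352] [-1.93243281e-01  3.18711419e-01 -3.97279987e-01  8.59715826e-01
 -1.67638952e-05  2.66843076e+00]
```

View pics/c1.png

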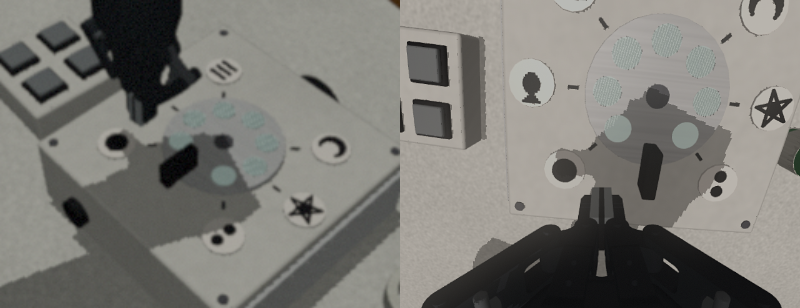

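Emit:
play_rows([
  [0.35,0,0.7,0,0,0],
  [0,0,0.7,0,0,0],
  [0,0,0.7,0,0,0],
  [0,0.45,0,0,0,0],
  [0,0.4,0,0,0,0],
  [0,0,0,0,0,0],
])

```text
time: 3.9
tool_pos: [0.5252, -0.0416, 0.1228]
tool_rot: [3.139, -0.002, 0.278]
wrist_force: [0.3, -0.1, -0.7]
opening: 0.001
finger_force: 0.0
```

Emit:
play_rows([
  [-0.1,0.243,0,0,0,-0.667],
  [-0.1,0.243,0,0,0,-0.667],
  [-0.1,0.243,0,0,0,-0.667],
  [-0.1,0.243,0,0,0,-0.667],
  [0,0,0,0,0,0],
])

```text
time: 4.32
tool_pos: [0.5244, -0.0609, 0.1226]
tool_rot: [3.142, -0.002, 0.6]
wrist_force: [0.1, 4.2, 0.6]
opening: 0.001
finger_force: 1.6
```

```bash
cat >> h.py <<'E'
C=np.array([.5855,-.052]);Y=.183
def where():
    s=sense();d=np.array(s['tool_pos'][:2])-C
    yaw=s['tool_rot'][2]
    print('t',s['time'],'z',round(s['tool_pos'][2],4),'yaw',round(yaw,3),'r',np.hypot(*d).round(4),'ang',round(np.degrees((np.arctan2(d[1],d[0])-np.pi-Y+np.pi)%(2*np.pi)-np.pi),1),'F',np.round(s['wrist_force'],1),'j6',round(s['joint_pos'][5],2))
    R=np.array([[np.cos(yaw),np.sin(yaw)],[np.sin(yaw),-np.cos(yaw)]])
    print('centre in tool xy (mm)',(R@(-d)*1000).round(1))
E
python3 - <<'E'
from h import *
where()
a=snapshot('side');b=snapshot('wrist')
v=np.hstack([cv2.resize(a[180:380,200:460],(400,308)),cv2.resize(b,(400,308))])
cv2.imwrite('pics/c2.png',v[:,:,::-1])
E
```

```text
t 4.3167 z 0.1226 yaw 0.6 r 0.0618 ang -2.2 F [0.1 4.2 0.6] j6 2.28
centre in tool xy (mm) [55.5 27.2]
```

View pics/c2.png

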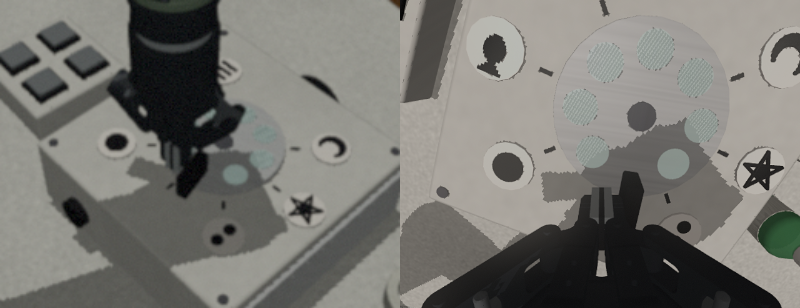

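Emit:
play_rows([
  [-0.1,0.226,0,0,0,-0.667],
  [-0.1,0.226,0,0,0,-0.667],
  [-0.1,0.226,0,0,0,-0.667],
  [-0.1,0.226,0,0,0,-0.667],
  [-0.1,0.226,0,0,0,-0.667],
  [-0.1,0.226,0,0,0,-0.667],
  [0,0,0,0,0,0],
])

```text
time: 5.0
tool_pos: [0.5356, -0.089, 0.122]
tool_rot: [3.139, 0.001, 1.079]
wrist_force: [-0.1, -0.3, 0.4]
opening: -0.001
finger_force: 0.0
```

Run:
```python
from h import *
where()
a=snapshot('side');b=snapshot('wrist')
v=np.hstack([cv2.resize(a[180:380,200:460],(400,308)),cv2.resize(b,(400,308))])
cv2.imwrite('pics/c3.png',v[:,:,::-1])
```

```text
t 5.0 z 0.122 yaw 1.079 r 0.0621 ang 26.1 F [-0.1 -0.3  0.4] j6 1.76
centre in tool xy (mm) [56.2 26.5]
```

View pics/c3.png

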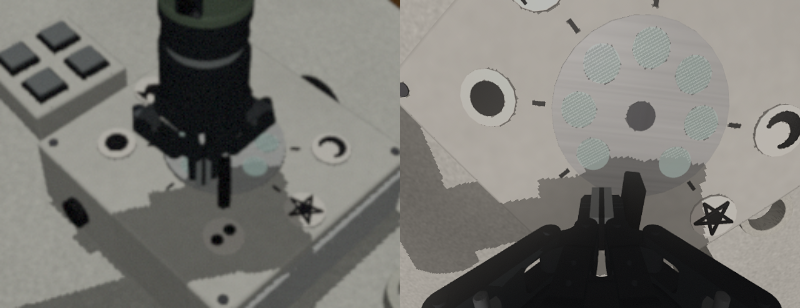

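Emit:
play_rows([
  [-0.1,0.226,0,0,0,-0.667],
  [-0.1,0.226,0,0,0,-0.667],
  [-0.1,0.226,0,0,0,-0.667],
  [-0.1,0.226,0,0,0,-0.667],
  [-0.1,0.226,0,0,0,-0.667],
  [-0.1,0.226,0,0,0,-0.667],
  [-0.1,0.226,0,0,0,-0.667],
  [0,0,0,0,0,0],
])

```text
time: 5.77
tool_pos: [0.5621, -0.1093, 0.1215]
tool_rot: [3.141, 0.001, 1.64]
wrist_force: [0.1, 0.1, 0.3]
opening: 0.001
finger_force: 0.0
```

Run:
```python
from h import *
where()
a=snapshot('side');b=snapshot('wrist')
v=np.hstack([cv2.resize(a[180:380,200:460],(400,308)),cv2.resize(b,(400,308))])
cv2.imwrite('pics/c4.png',v[:,:,::-1])
```

```text
t 5.7667 z 0.1215 yaw 1.64 r 0.0619 ang 57.3 F [0.1 0.1 0.3] j6 1.18
centre in tool xy (mm) [55.5 27.3]
```

View pics/c4.png

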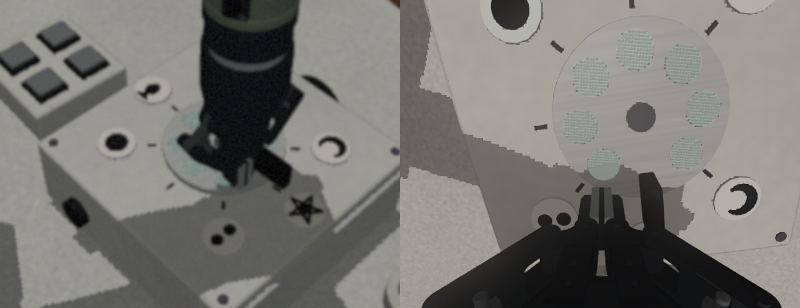

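The tab has sprung ahead towards the star and the fingertip no longer touches it. I'll back off, lift and check.

Emit:
play_rows([
  [0,-0.5,0,0,0,0],
  [0,0,-0.9,0,0,0],
  [0,0,-0.9,0,0,0],
  [0,0,-0.9,0,0,0],
  [0,0,-0.9,0,0,0],
  [0,0,-0.9,0,0,0],
  [0,-0.9,-0.4,0,0,0],
  [0,-0.9,0,0,0,0],
])

```text
time: 6.53
tool_pos: [0.5165, -0.1124, 0.2215]
tool_rot: [3.138, 0.002, 1.638]
wrist_force: [0.1, -1.0, -0.4]
opening: 0.003
finger_force: 0.0
```

Emit:
play_rows([
  [0,-0.9,0,0,0,0],
  [0,-0.9,0,0,0,0],
  [0,-0.9,0,0,0,0],
  [0,-0.9,0,0,0,0],
  [0,-0.9,0,0,0,0],
  [0,0,0,0,0,0],
  [0,0,0,0,0,0],
])

```text
time: 7.12
tool_pos: [0.4253, -0.1183, 0.2196]
tool_rot: [3.141, 0.0, 1.638]
wrist_force: [0.9, -0.5, 0.1]
opening: -0.0
finger_force: 0.0
```

Run:
```python
from h import *
where()
a=snapshot('side');b=snapshot('scene')
v=np.hstack([cv2.resize(a[170:450,180:500],(400,350)),cv2.resize(b[150:350,150:470],(400,350))])
cv2.imwrite('pics/c5.png',v[:,:,::-1])
for c in ('side','scene'):
    for q in ['tab','button_box','sanitiser','tape']: print(c,q,[(np.round(x['extent']).tolist(),round(x['conf'],2)) for x in boxes_of(c,q)[:2]])
    k=get_calibration(c)
    for a in (80,90,100):
        t=np.pi+Y+np.radians(a);print(a,proj(k,[[*(C+.061*np.array([np.cos(t),np.sin(t)])),.136]]).round())
```

```text
t 7.1167 z 0.2196 yaw 1.638 r 0.1734 ang 12.0 F [ 0.9 -0.5  0.1] j6 1.06
centre in tool xy (mm) [ 55.4 164.3]
side tab [([358.0, 273.0, 391.0, 304.0], 0.98)]
side button_box [([189.0, 200.0, 233.0, 265.0], 0.87), ([308.0, 244.0, 390.0, 308.0], 0.53)]
side sanitiser [([410.0, 387.0, 451.0, 446.0], 0.69), ([189.0, 202.0, 225.0, 263.0], 0.24)]
side tape [([452.0, 351.0, 498.0, 400.0], 0.58)]
80 [[370. 286.]]
90 [[376. 283.]]
100 [[380. 278.]]
scene tab [([246.0, 196.0, 261.0, 215.0], 0.67), ([241.0, 193.0, 313.0, 235.0], 0.39)]
scene button_box [([364.0, 252.0, 456.0, 331.0], 0.64)]
scene sanitiser [([203.0, 175.0, 228.0, 213.0], 0.71)]
scene tape [([166.0, 227.0, 192.0, 252.0], 0.72)]
80 [[256. 193.]]
90 [[252. 195.]]
100 [[249. 198.]]
```

View pics/c5.png

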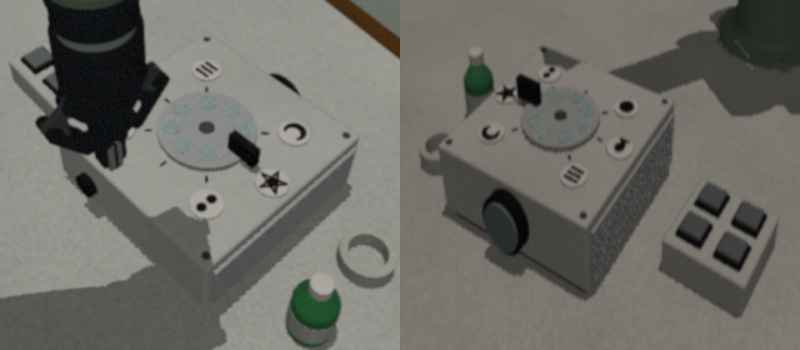

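The side view now shows the tab at (374,288) pointing at the star. The neighbouring things are where they were, and the arm is clear.

```bash
python3 -c "
from bench import *
print(job_done())"
```

```text
the job is handed in; nothing more can be done
None
```

I pushed the tab two clicks anticlockwise (+90°) and it now points at the star; the gripper is clear, nothing around the projector was moved, and the job is handed in.

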